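# Pack the capped sample containers into the carry caddy

## Robot

A 7-joint arm with a two-finger parallel gripper is mounted at the origin on the work surface. World frame = base frame: x ahead of the robot, y to its left, z up, the work surface at z = 0. Lengths are in m, angles in rad, forces in N, time in s.
With the tool pointing down it reaches from about 0.425 to 0.825 m from the base axis. Payload 3.6 kg.
Tool frame: the origin (TCP) lies at the very end of the fingers, on their centre line; the grasp point (between the pads) lies env.pinch_z behind it (env.pinch_z is the distance from the TCP to the grasp point, in m); y points along the fingers, z is the direction in which the jaws open and shut, and the axes are right-handed (so a half turn about y gives the same grasp; the last joint's range is limited). The gripper opens to 93 mm and grips with 3 to 60 N. Pads are 15 mm wide; open, the fingers measure 128 mm over their backs; the gripper's body (75 mm by 188 mm) begins 65 mm behind the grasp point.
Start: joints at [1.306, 0.615, -0.013, 1.423, 0.008, 1.103, -0.04], TCP at [0.154, -0.632, 0.219] pointing down, gripper open.
Joint ranges: [-3.12, 3.12], [-0.3, 2.06], [-1.34, 1.32], [0.26, 2.42], [-1.36, 4.5], [0.01, 1.98], [-2.84, 2.84]. Speed limits (rad/s): [2.79, 2.79, 3.14, 3.14, 3.14, 3.14, 3.14].

## Interface

Orientations are given as a unit quaternion [w, x, y, z].
In Python, from bench import env gives the robot as it stands.
- The arm moves only by the tool servo_tool, never from a script. Its argument "plan" is a list of rows, each an object of numbers: "tx", "ty", "tz": the shift along the tool's x, y, z in cm; "yaw": the turn about the tool's y in degrees; "grip": the opening in per cent of the stroke, from 0 (shut) to 100 (fully open). A call has 1 to 12 rows; each row is the pose to reach, as a shift and turn from the pose commanded when the call began, along the tool's axes at that moment; what a row does not reach only later rows make up. A row lasts 1/8 s, in which the tool goes at most 62.5 mm and 10.7 degrees, less where a joint would pass 70% of its speed; a pose out of reach is approached as far as the arm can. A call with a gripper value outside its range is refused whole. The fingers move at their own pace and stop on an object; "grip_force" is the grip in N (left out, the last holds). Time passes only in rows, so rows that repeat a pose let the fingers close. It gives the time, the measured TCP pose, the force and the opening at its end, in the units of the state.
- env.observe(): the state, without advancing time (a new reading comes with each control period).
- env.snapshot(name): name is "scene" or "side" or "wrist"; returns a dict with "pixels" (400x640x3 uint8, red, green, blue), "depth" (400x640 float32, m along the optical axis (not along the pixel's ray), 0 where there is no reading), "fov_y" (degrees; the focal length in pixels is half the picture's height over the tangent of half this angle, whatever the lens; pixels are square), "cx", "cy" (the principal point, pixels), "extrinsics" (4x4, takes a point from camera to world coordinates). Camera axes: x right, y up, looking along -z (the intrinsics and any distortion apply to the point x, -y, -z); pixel columns grow to the right and rows downward; lengths in m; the calibration is good to about 2 mm. The wrist camera is an equidistant fisheye: a pixel r from the principal point sees the ray r / f radians off the axis. A picture is of the moment at which its call begins.
- env.finish_job(): hands the job in, once; it reports no verdict.
The state is a dict: "time_s": time; "joint_pos": joint angles; "dq": joint speeds; "tau": joint torques, N m; "tcp_pos": TCP position; "eef_rot": TCP orientation; "force": force on the tool from outside, world axes, zero at the start; "wrist_torque": the same for the moment, N m; "finger_gap": finger opening in m.
Only numpy, scipy, OpenCV 4.12 (cv2) and the standard library are available. Lean on these libraries where they do the work, as an engineer would, in place of code of your own. Each camera call takes 0.05 s, during which the arm holds its last target.

## Task

Pack the four capped sample containers into the carry caddy, each standing upright, fully down in the pocket whose shape and size match its own foot. Leave the two containers without a cap standing where they are, and do not tip any container over on the way.

Things in the scene. Friction and masses are not known exactly. Their poses are not given: they have to be found in the camera images.
- jar: Large round white plastic jar with its ribbed white screw cap on: body 54 mm in diameter and 60 mm high, cap 51 mm wide, 76 mm high in all. Stands upright on the table to the robot's front or right. Origin: centre of the underside, z up. (Clutter, up to 165 mm high, lies beyond 0.74 m from the base: scale, beaker, ladle, bottle.)
- vial: Small round white plastic vial with its ribbed white cap on: body 30 mm in diameter and 60 mm high, cap 27 mm wide, 74 mm high in all. Stands upright on the table to the robot's front or right. Origin: centre of the underside, z up.
- square_bottle: Square white plastic bottle with its ribbed white cap on: body 44 x 44 mm and 62 mm high, round cap 32 mm wide, 84 mm high in all. Stands upright on the table to the robot's front or right. Origin: centre of the underside, z up. x and y square to its flat sides.
- flat_bottle: Flat white plastic bottle of oblong section with its ribbed white cap on: body 60 mm (along x) by 30 mm (along y) and 62 mm high, round cap 25 mm wide, 84 mm high in all. Stands upright on the table to the robot's front or right. Origin: centre of the underside, z up.
- open_jar: Look-alike of the large round jar without a cap: open, hollow, 54 mm in diameter, 60 mm high, wall 3 mm, dark floor seen through the mouth. Stands upright on the table to the robot's front or right. Origin: centre of the underside, z up. Stays where it is.
- open_square_bottle: Look-alike of the square bottle without a cap: body 44 x 44 mm and 62 mm high, open round neck 26 mm wide with a dark mouth, 76 mm high in all. Stands upright on the table to the robot's front or right. Origin: centre of the underside, z up. Stays where it is.
- pocket_large_round: Pocket round, 66 mm in diameter, 16 mm deep with a dark floor, in an 84 x 84 mm bare metal block; one of four, two by two, 87 mm apart, in the caddy: a low grey tray 184 mm square, rim 32 mm high, fixed to the table on the robot's left. Which pocket is in which quarter varies. Origin: centre of the block's underside, 6 mm above the table; pocket floor at z = +6 mm, top at +22 mm; x, y along the caddy's sides.
- pocket_small_round: Pocket round, 42 mm in diameter, 16 mm deep with a dark floor, in an 84 x 84 mm bare metal block; one of four, two by two, 87 mm apart, in the caddy: a low grey tray 184 mm square, rim 32 mm high, fixed to the table on the robot's left. Which pocket is in which quarter varies. Origin: centre of the block's underside, 6 mm above the table; pocket floor at z = +6 mm, top at +22 mm; x, y along the caddy's sides.
- pocket_square: Pocket square, 56 x 56 mm, 16 mm deep with a dark floor, in an 84 x 84 mm bare metal block; one of four, two by two, 87 mm apart, in the caddy: a low grey tray 184 mm square, rim 32 mm high, fixed to the table on the robot's left. Which pocket is in which quarter varies. Origin: centre of the block's underside, 6 mm above the table; pocket floor at z = +6 mm, top at +22 mm; x, y along the caddy's sides, as are the recess's sides.
- pocket_oblong: Pocket oblong, 72 mm along x by 42 mm along y, 16 mm deep with a dark floor, in an 84 x 84 mm bare metal block; one of four, two by two, 87 mm apart, in the caddy: a low grey tray 184 mm square, rim 32 mm high, fixed to the table on the robot's left. Which pocket is in which quarter varies. Origin: centre of the block's underside, 6 mm above the table; pocket floor at z = +6 mm, top at +22 mm; x, y along the caddy's sides.

How it is judged:
At the end, for the whole second after the job is handed in: Each capped container stands on the floor of its matching pocket (height within 4 mm), within 12 mm of its centre, upright within 0.12 rad, at rest (under 20 mm/s). Both uncapped ones are at rest, upright within 0.12 rad, within 20 mm of where they started (horizontal distance between jar and pocket_large_round below 0.012 m and z of jar in the frame of pocket_large_round between 0.002 and 0.01 m and angle between each of jar, vial, square_bottle, flat_bottle, open_jar, open_square_bottle's own z axis and vertical below 0.12 rad and linear speed of each of jar, vial, square_bottle, flat_bottle, open_jar, open_square_bottle below 0.02 m/s and horizontal distance between vial and pocket_small_round below 0.012 m and z of vial in the frame of pocket_small_round between 0.002 and 0.01 m and horizontal distance between square_bottle and pocket_square below 0.012 m and z of square_bottle in the frame of pocket_square between 0.002 and 0.01 m and horizontal distance between flat_bottle and pocket_oblong below 0.012 m and z of flat_bottle in the frame of pocket_oblong between 0.002 and 0.01 m and distance of each of open_jar, open_square_bottle from where it was at the start of the episode below 0.02 m); the robot touches nothing.
It fails at once if a capped container was tipped over (more than 0.8 rad) (angle between any of jar, vial, square_bottle, flat_bottle's own z axis and vertical above 0.8 rad).
It fails at once if an uncapped container was carried off, pushed away (50 mm) or tipped over (0.8 rad) (distance of any of open_jar, open_square_bottle from where it was at the start of the episode above 0.05 m or angle between any of open_jar, open_square_bottle's own z axis and vertical above 0.8 rad).
It also fails if it takes over 109 s, if anything falls off the work surface, if the arm or the gripper's body presses on something with over 40 N, if the wrist force passes 120 N, or if a joint passes its speed limit or range.

## Working session

There is one attempt and no reset: what is moved stays moved. The work goes in short steps, Python scripts to look and compute and a tool call to move; the robot and the scene stay as the last step left them, time stands still between calls to the robot, and variables do not carry over. Pictures are saved under pics/ and viewed, and the job is handed in when it is done.

Besides the shell and the picture viewer there is one more tool, called after ">>>" by a JSON object that holds its "method" and its "body". servo_tool: Moves the arm, as the interface text tells. Its arguments: {"type":"object","properties":{"plan":{"type":"array","items":{"type":"object","properties":{"tx":{"type":"number"},"ty":{"type":"number"},"tz":{"type":"number"},"yaw":{"type":"number"},"grip":{"type":"number"}}}},"grip_force":{"type":"number"}},"required":["plan"]}

```bash
ls; mkdir -p pics
cat > h.py <<'E'
import numpy as np, cv2
from bench import env
def snap(n,fn=None):
    s=env.snapshot(n)
    if fn: cv2.imwrite('pics/'+fn,cv2.cvtColor(s['pixels'],cv2.COLOR_RGB2BGR))
    np.savez('/tmp/%s.npz'%n,**s)
    return s
E
python3 - <<'E'
from h import *
o=env.observe();print(o,env.pinch_z)
for n in ['scene','side','wrist']:
    s=snap(n,n+'0.png');print(n,s['fov_y'],s['cx'],s['cy'],s['extrinsics'].round(3).tolist(), [k for k in s])
E
```

```text
pics
{'time_s': 0.0, 'joint_pos': array([ 1.30551092,  0.61594309, -0.01263187,  1.42489325,  0.00813057,
        1.10341689, -0.04038772]), 'dq': array([-0.00097959, -0.00106679,  0.00031239,  0.00083837, -0.0019553 ,
        0.00115997, -0.00158998]), 'tau': array([-5.97393355e-04, -4.58930898e+01,  2.08967370e-01, -1.65748572e+01,
       -6.10216521e-02,  2.02214287e-02,  2.14991028e-04]), 'tcp_pos': array([ 0.15355865, -0.63077728,  0.21746754]), 'eef_rot': array([ 0.08412999, -0.08438967,  0.70298152, -0.70115441]), 'force': array([ 0.36790823, -0.25134361,  0.61353809]), 'wrist_torque': array([-0.0064261 , -0.01340045, -0.02418487]), 'finger_gap': 0.09299450761103015} 0.0188
scene 45.70699917161324 312.19404557065747 202.182804941472 [[0.804, -0.455, 0.382, 0.943], [0.594, 0.614, -0.52, -0.541], [0.001, 0.645, 0.764, 0.843], [0.0, 0.0, 0.0, 1.0]] ['pixels', 'depth', 'fov_y', 'cx', 'cy', 'extrinsics']
side 45.53857729215494 315.4733698716226 194.4763444176124 [[-0.703, 0.446, -0.554, -0.066], [-0.711, -0.429, 0.557, 0.593], [0.011, 0.785, 0.619, 0.705], [0.0, 0.0, 0.0, 1.0]] ['pixels', 'depth', 'fov_y', 'cx', 'cy', 'extrinsics']
wrist 65.70646984690485 317.3152660811869 200.9533851222117 [[0.236, 0.939, 0.25, 0.223], [-0.972, 0.229, 0.056, -0.614], [-0.004, -0.256, 0.967, 0.384], [0.0, 0.0, 0.0, 1.0]] ['pixels', 'depth', 'fov_y', 'cx', 'cy', 'extrinsics']
```

View pics/scene0.png

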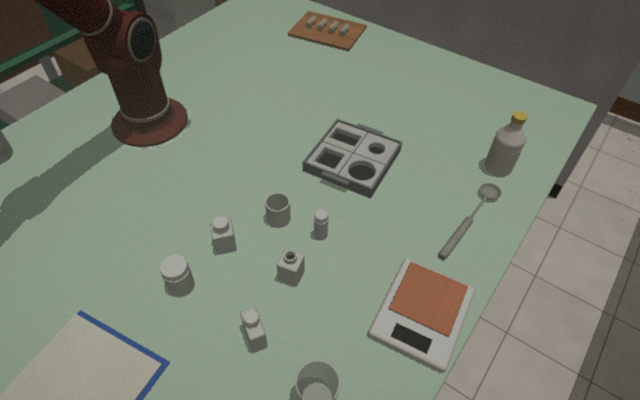

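View pics/side0.png

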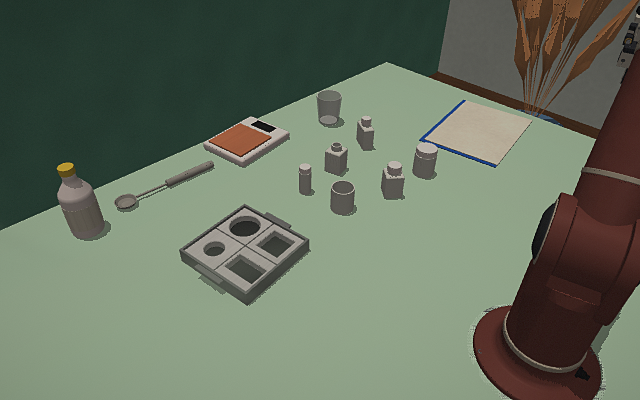

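View pics/wrist0.png

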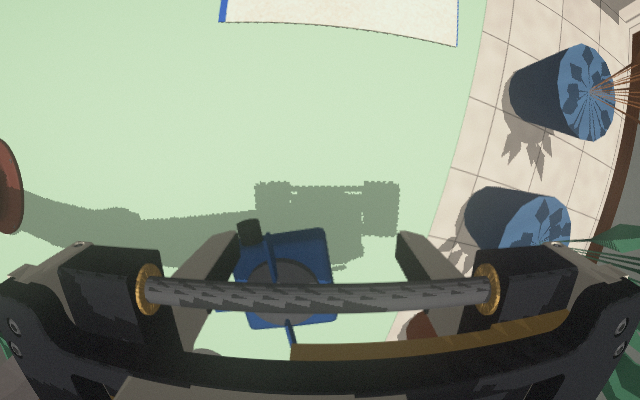

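The scene view shows the jar (175,275), square bottle (222,233), open jar (278,208), vial (320,222), open square bottle (290,265), flat bottle (254,327) and caddy (353,155). Next I'll measure them, using depth heights and the calibration.

```bash
cat >> h.py <<'E'
def cloud(s):
    d=s['depth'];f=200/np.tan(np.radians(s['fov_y'])/2)
    v,u=np.mgrid[0:400,0:640]
    P=np.stack([(u-s['cx'])/f*d,-(v-s['cy'])/f*d,-d],-1)
    E=s['extrinsics'];W=P@E[:3,:3].T+E[:3,3];W[d<=0]=np.nan
    return W
def ray(s,uv,z):
    f=200/np.tan(np.radians(s['fov_y'])/2);uv=np.atleast_2d(uv).astype(float)
    r=np.c_[(uv[:,0]-s['cx'])/f,-(uv[:,1]-s['cy'])/f,-np.ones(len(uv))]
    E=s['extrinsics'];r=r@E[:3,:3].T;o=E[:3,3]
    return o+r*((z-o[2])/r[:,2])[:,None]
E
python3 - <<'E'
from h import *
from scipy import ndimage as N
for n in ['scene','side']:
    s=dict(np.load('/tmp/%s.npz'%n));W=cloud(s)
    m=(W[...,2]>0.012)&(W[...,2]<.12)&(W[...,0]>.2)&(W[...,0]<.95)&(abs(W[...,1])<.75)
    l,k=N.label(m)
    for i in range(1,k+1):
        w=W[l==i]
        if len(w)<60: continue
        v,u=np.argwhere(l==i).mean(0); zt=np.percentile(w[:,2],97)
        t=w[w[:,2]>zt-.006]
        (r)=cv2.minAreaRect((w[:,:2]*1000).astype(np.float32)); rt=cv2.minAreaRect((t[:,:2]*1000).astype(np.float32))
        print(n,len(w),'uv',int(u),int(v),'ztop',zt.round(4),'top rect',np.round(rt[0]),np.round(rt[1]),round(rt[2]),'all',np.round(r[0]),np.round(r[1]),round(r[2]))
    t=(abs(W[...,2])<.02);print('table z',np.nanmedian(W[...,2][t]))
E
```

```text
scene 184 uv 351 36 ztop 0.0172 top rect [220. 673.] [ 41. 153.] 1 all [220. 673.] [ 41. 153.] 1
scene 4384 uv 353 155 ztop 0.0343 top rect [522. 200.] [186. 211.] 7 all [522. 201.] [186. 211.] 7
scene 1198 uv 504 152 ztop 0.1173 top rect [826. 384.] [58. 39.] 9 all [825. 382.] [68. 46.] 3
scene 688 uv 277 208 ztop 0.0622 top rect [490. -53.] [52. 54.] 39 all [491. -53.] [54. 55.] 69
scene 500 uv 459 233 ztop 0.0223 top rect [838. 169.] [209.  18.] 88 all [838. 172.] [217.  20.] 88
scene 365 uv 320 223 ztop 0.0771 top rect [595. -36.] [26. 26.] 63 all [595. -36.] [29. 27.] 63
scene 728 uv 222 234 ztop 0.0867 top rect [ 446. -178.] [31. 32.] 9 all [ 447. -180.] [44. 44.] 50
scene 773 uv 290 266 ztop 0.0772 top rect [ 606. -155.] [23. 28.] 37 all [ 606. -154.] [45. 46.] 13
scene 1022 uv 176 274 ztop 0.0798 top rect [ 442. -304.] [50. 51.] 21 all [ 443. -304.] [53. 53.] 18
scene 7222 uv 423 313 ztop 0.0311 top rect [861. -71.] [140. 179.] 8 all [861. -70.] [150. 191.] 8
scene 744 uv 253 328 ztop 0.0864 top rect [ 633. -298.] [25. 24.] 2 all [ 634. -299.] [30. 61.] 60
scene 1129 uv 317 3
[... 515 characters left out ...]
 uv 424 158 ztop 0.0773 top rect [ 440. -303.] [50. 53.] 7 all [ 439. -301.] [52. 55.] 3
side 256 uv 189 171 ztop 0.0207 top rect [832. 132.] [127.  20.] 89 all [832. 131.] [130.  22.] 86
side 656 uv 392 178 ztop 0.0847 top rect [ 444. -176.] [31. 33.] 56 all [ 442. -175.] [45. 47.] 50
side 315 uv 304 176 ztop 0.0751 top rect [593. -33.] [26. 31.] 46 all [592. -31.] [27. 32.] 82
side 1658 uv 80 209 ztop 0.1176 top rect [814. 399.] [53. 37.] 81 all [809. 400.] [68. 47.] 81
side 656 uv 342 195 ztop 0.0598 top rect [489. -51.] [53. 53.] 2 all [488. -51.] [54. 56.] 16
side 6049 uv 243 250 ztop 0.0324 top rect [522. 203.] [188. 210.] 7 all [521. 202.] [188. 210.] 7
table z -0.00018668621483086678
```

Run:
```python
from h import *
from scipy import ndimage as N
for n in ['scene','side']:
    s=dict(np.load('/tmp/%s.npz'%n));W=cloud(s)
    c=np.array([.522,.202]);a=np.radians(7);R=np.array([[np.cos(a),np.sin(a)],[-np.sin(a),np.cos(a)]])
    L=(W[...,:2]-c)@R.T
    inside=(np.abs(L)<.087).all(-1)
    # floors: dark
    # block-top rim: boundary of the hole at top plane: pixels with z<0.025 or dark, cast at z=.028
    m=inside&(W[...,2]<.0255)
    m=N.binary_opening(m,iterations=2)
    l,k=N.label(m)
    for i in range(1,k+1):
        p=np.argwhere(l==i)[:,::-1]
        if len(p)<40: continue
        g=ray(s,p,.028+(.0015 if n=='scene' else 0));
        r=cv2.minAreaRect((g[:,:2]*1000).astype(np.float32))
        print(n,len(p),p.mean(0).round(),np.round(r[0],1),np.round(r[1]),round(r[2]), 'local',((np.array(r[0])/1000-c)@R.T*1000).round(1),'minz',np.percentile(W[l==i][:,2],5).round(4))
    im=cv2.cvtColor(s['pixels'],cv2.COLOR_RGB2BGR)
    u,v=(353,155) if n=='scene' else (245,250)
    cv2.imwrite('pics/cad_%s.png'%n,cv2.resize(im[v-60:v+60,u-80:u+80],None,fx=5,fy=5,interpolation=2))
```

```text
scene 284 [346. 137.] [475.4 236.6] [70. 40.] 8 local [-42.  40.] minz 0.0111
scene 138 [376. 149.] [560.7 246.7] [36. 39.] 67 local [43.9 39.6] minz 0.0113
scene 337 [330. 158.] [486.1 151. ] [55. 54.] 7 local [-41.9 -46.3] minz 0.0113
scene 404 [362. 171.] [571.9 161.9] [60. 63.] 70 local [ 44.7 -45.9] minz 0.011
side 493 [245. 226.] [568.6 166.2] [62. 64.] 84 local [ 41.9 -41.3] minz 0.01
side 511 [275. 244.] [482.5 154.4] [55. 56.] 9 local [-45.  -42.4] minz 0.0102
side 228 [214. 249.] [557.3 252. ] [38. 41.] 86 local [41.2 45.3] minz 0.0101
side 584 [245. 269.] [471.  240.5] [71. 41.] 7 local [-45.9  44.5] minz 0.0101
```

View pics/cad_scene.png

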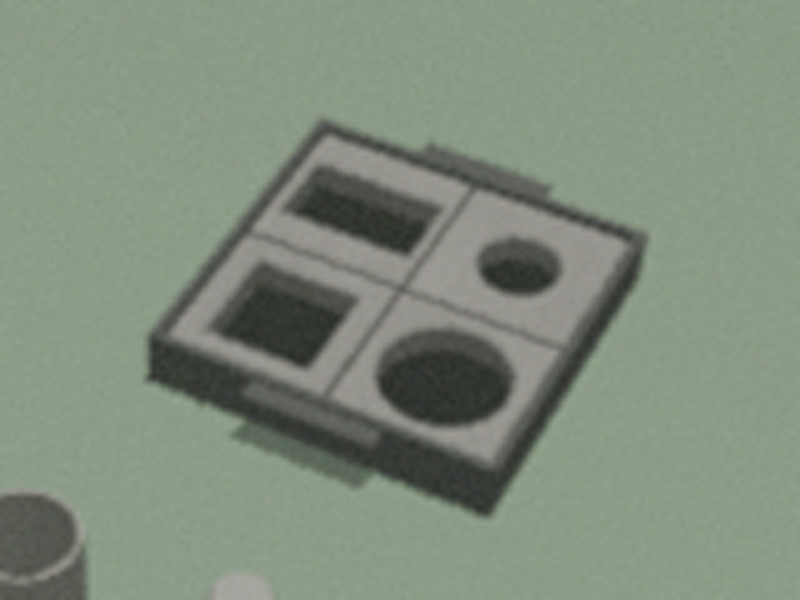

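View pics/cad_side.png

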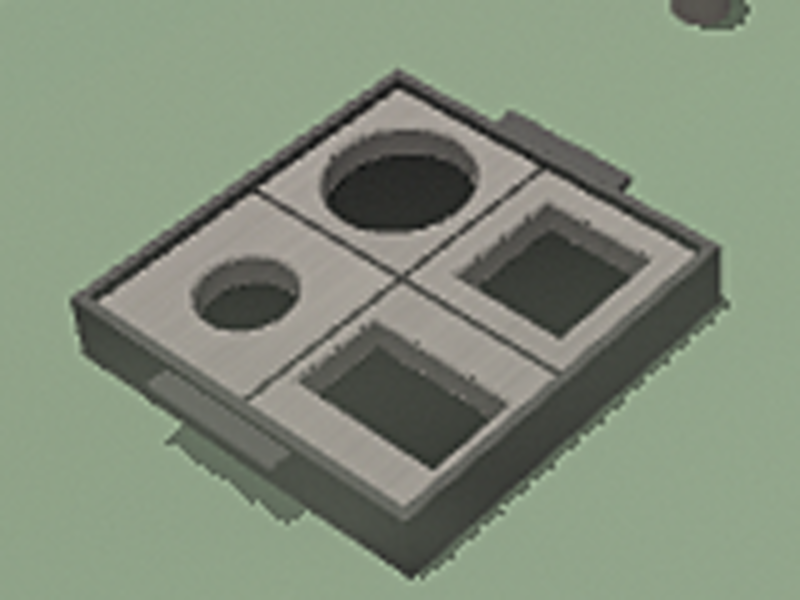

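Both views agree once averaged; they differ by the roughly 2–4 mm calibration offset. In the caddy, oblong is at (475,237), square (485,153), small round (559,249) and large round (570,163), with yaw 7.2°. Next is a helper that turns world targets into tool-axis moves.

```bash
cat >> h.py <<'E'
from scipy.spatial.transform import Rotation as Ro
def pose():
    o=env.observe();q=o['eef_rot'];return o,Ro.from_quat([q[1],q[2],q[3],q[0]]).as_matrix()
def go(x,y,z,jaw=None):
    o,R=pose(); d=R.T@(np.array([x,y,z])/1000-o['tcp_pos'])*100
    cur=np.degrees(np.arctan2(R[1,2],R[0,2]))
    t=''
    if jaw is not None:
        w=(jaw-cur+90)%180-90; t=' yaw %.1f'%(-w if R[2,1]<0 else w)
    print('T=%.2f tcp'%o['time_s'],(o['tcp_pos']*1000).round(1),'gap',round(o['finger_gap']*1000,1),'F',o['force'].round(1),'jaw %.1f'%cur,'tilt %.3f'%np.arccos(-R[2,1]),'q',o['joint_pos'].round(2)[[0,6]],'-> tx ty tz',d.round(2),t)
E
python3 - <<'E'
from h import *
o,R=pose();print(R.round(3))
go(441,-303,180); go(445,-177,150,50);go(632,-296.5,150,60.5)
E
```

```text
[[-0.972 -0.     0.237]
 [-0.237  0.002 -0.972]
 [ 0.    -1.    -0.002]]
T=0.15 tcp [ 153.6 -631.   217.7] gap 93.2 F [ 0.5 -0.1  0.1] jaw -76.3 tilt 0.002 q [ 1.31 -0.04] -> tx ty tz [-35.68   3.82 -25.06] 
T=0.15 tcp [ 153.6 -631.   217.7] gap 93.2 F [ 0.5 -0.1  0.1] jaw -76.3 tilt 0.002 q [ 1.31 -0.04] -> tx ty tz [-39.05   6.85 -37.2 ]  yaw 53.7
T=0.15 tcp [ 153.6 -631.   217.7] gap 93.2 F [ 0.5 -0.1  0.1] jaw -76.3 tilt 0.002 q [ 1.31 -0.04] -> tx ty tz [-54.39   6.82 -21.17]  yaw 43.2
```

>>> {"method": "servo_tool", "body": {"plan": [{"tx": -5, "ty": 1, "tz": -3.5, "grip": 90}, {"tx": -10, "ty": 2, "tz": -7}, {"tx": -15, "ty": 3, "tz": -10.5}, {"tx": -20, "ty": 4, "tz": -14}, {"tx": -25, "ty": 5, "tz": -17.5}, {"tx": -30, "ty": 6, "tz": -21}, {"tx": -34, "ty": 7, "tz": -24}, {"tx": -35.7, "ty": 8, "tz": -25.1}, {"tx": -35.7, "ty": 8.8, "tz": -25.1}, {"tx": -35.7, "ty": 8.8, "tz": -25.1}]}}

```text
$.plan[0]: bad value
```

Run:
```python
from h import *
go(441,-303,23); s=snap('wrist','w1.png')
```

```text
T=0.15 tcp [ 153.6 -631.   217.7] gap 93.2 F [ 0.5 -0.1  0.1] jaw -76.3 tilt 0.002 q [ 1.31 -0.04] -> tx ty tz [-35.68  19.52 -25.03]
```

View pics/w1.png

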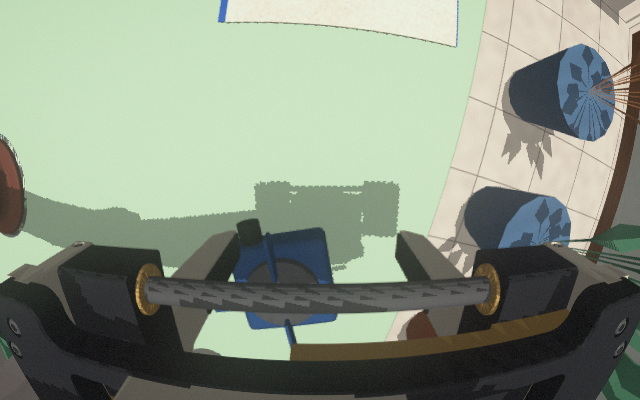

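The call was refused whole and the arm hasn't moved, perhaps because a field was missing. I'll give every field.

>>> {"method": "servo_tool", "body": {"plan": [{"tx": -5, "ty": 1, "tz": -3.5, "yaw": 0, "grip": 90}, {"tx": -10, "ty": 2, "tz": -7, "yaw": 0, "grip": 90}, {"tx": -15, "ty": 3, "tz": -10.5, "yaw": 0, "grip": 90}, {"tx": -20, "ty": 4, "tz": -14, "yaw": 0, "grip": 90}, {"tx": -25, "ty": 5, "tz": -17.5, "yaw": 0, "grip": 90}, {"tx": -30, "ty": 6, "tz": -21, "yaw": 0, "grip": 90}, {"tx": -34, "ty": 7, "tz": -24, "yaw": 0, "grip": 90}, {"tx": -35.7, "ty": 8, "tz": -25.1, "yaw": 0, "grip": 90}, {"tx": -35.7, "ty": 8.8, "tz": -25.1, "yaw": 0, "grip": 90}, {"tx": -35.7, "ty": 8.8, "tz": -25.1, "yaw": 0, "grip": 90}]}}

```text
time_s: 1.45
tcp_pos: [0.4397, -0.3044, 0.13]
eef_rot: [0.083, -0.084, 0.702, -0.702]
force: [-1.2, 0.1, 0.8]
finger_gap: 0.0838
```

Run:
```python
from h import *
go(441,-303,23); s=snap('wrist','w2.png')
```

```text
T=1.45 tcp [ 439.7 -304.4  130. ] gap 83.8 F [-1.2  0.1  0.8] jaw -76.4 tilt 0.002 q [ 0.58 -0.79] -> tx ty tz [-0.19 10.7  -0.1 ]
```

View pics/w2.png

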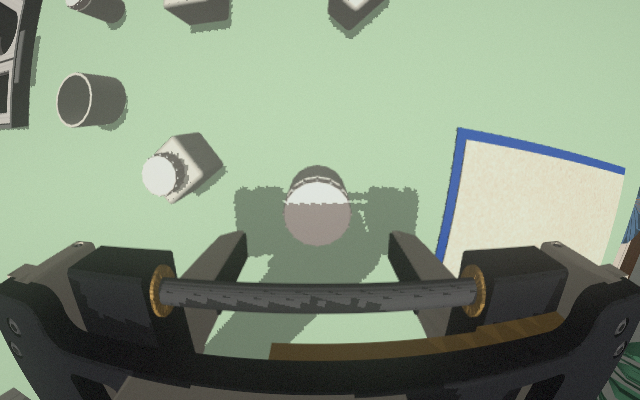

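The wrist view shows the jar cap centred between the fingers at (318,210). Now I'll descend and grip.

>>> {"method": "servo_tool", "body": {"grip_force": 25, "plan": [{"tx": -0.2, "ty": 3, "tz": -0.1, "yaw": 0, "grip": 90}, {"tx": -0.2, "ty": 6, "tz": -0.1, "yaw": 0, "grip": 90}, {"tx": -0.2, "ty": 9, "tz": -0.1, "yaw": 0, "grip": 90}, {"tx": -0.2, "ty": 10.6, "tz": -0.1, "yaw": 0, "grip": 90}, {"tx": -0.2, "ty": 10.6, "tz": -0.1, "yaw": 0, "grip": 90}, {"tx": -0.2, "ty": 10.6, "tz": -0.1, "yaw": 0, "grip": 45}, {"tx": -0.2, "ty": 10.6, "tz": -0.1, "yaw": 0, "grip": 45}, {"tx": -0.2, "ty": 10.6, "tz": -0.1, "yaw": 0, "grip": 45}, {"tx": -0.2, "ty": 10.6, "tz": -0.1, "yaw": 0, "grip": 45}, {"tx": -0.2, "ty": 10.6, "tz": -0.1, "yaw": 0, "grip": 45}, {"tx": -0.2, "ty": 10.6, "tz": -0.1, "yaw": 0, "grip": 45}]}}

```text
time_s: 2.88
tcp_pos: [0.4435, -0.3023, 0.0253]
eef_rot: [-0.085, 0.084, -0.702, 0.703]
force: [-0.2, -0.3, 5.9]
finger_gap: 0.0535
```

>>> {"method": "servo_tool", "body": {"plan": [{"tx": 0, "ty": -1, "tz": 0, "yaw": 0, "grip": 45}, {"tx": 0, "ty": -3, "tz": 0, "yaw": 0, "grip": 45}, {"tx": 0, "ty": -6, "tz": 0, "yaw": 0, "grip": 45}, {"tx": 0, "ty": -9, "tz": 0, "yaw": 0, "grip": 45}, {"tx": 0, "ty": -12, "tz": 0, "yaw": 0, "grip": 45}, {"tx": 0, "ty": -14, "tz": 0, "yaw": 0, "grip": 45}, {"tx": 0, "ty": -14, "tz": 0, "yaw": 0, "grip": 45}]}}

```text
time_s: 3.75
tcp_pos: [0.4433, -0.3018, 0.1658]
eef_rot: [-0.085, 0.084, -0.702, 0.703]
force: [0.0, 0.7, -2.4]
finger_gap: 0.0538
```

Run:
```python
from h import *
go(570.2,163.5,160,97.2); s=snap('wrist','w3.png'); snap('side','s3.png')
```

```text
T=3.75 tcp [ 443.3 -301.8  165.8] gap 53.8 F [ 0.   0.7 -2.4] jaw -76.3 tilt 0.002 q [ 0.58 -0.79] -> tx ty tz [-23.34   0.56 -42.21]  yaw 6.5
```

View pics/s3.png

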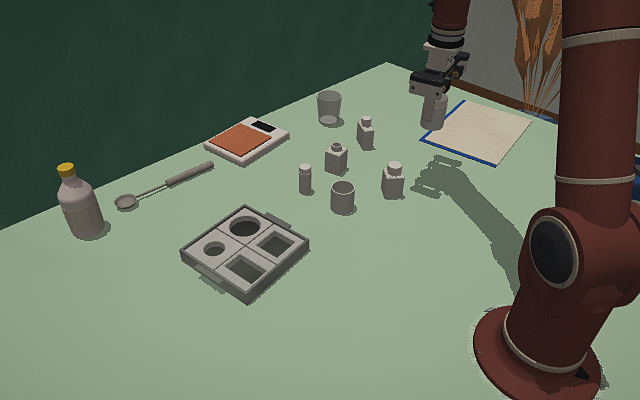

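>>> {"method": "servo_tool", "body": {"plan": [{"tx": -1, "ty": 0, "tz": -2, "yaw": 0, "grip": 45}, {"tx": -3, "ty": 0, "tz": -5.5, "yaw": 0, "grip": 45}, {"tx": -5.5, "ty": 0, "tz": -10, "yaw": 0, "grip": 45}, {"tx": -8, "ty": 0, "tz": -14.5, "yaw": 0, "grip": 45}, {"tx": -10.5, "ty": 0, "tz": -19, "yaw": 0, "grip": 45}, {"tx": -13, "ty": 0, "tz": -23.5, "yaw": 0, "grip": 45}, {"tx": -15.5, "ty": 0, "tz": -28, "yaw": 0, "grip": 45}, {"tx": -18, "ty": 0, "tz": -32.5, "yaw": 0, "grip": 45}, {"tx": -20.5, "ty": 0, "tz": -37, "yaw": 0, "grip": 45}, {"tx": -22.5, "ty": 0, "tz": -40.5, "yaw": 0, "grip": 45}, {"tx": -23.5, "ty": 0, "tz": -42.2, "yaw": 0, "grip": 45}, {"tx": -23.5, "ty": 0, "tz": -42.2, "yaw": 0, "grip": 45}]}}

```text
time_s: 5.35
tcp_pos: [0.5708, 0.1644, 0.1635]
eef_rot: [-0.084, 0.086, -0.702, 0.702]
force: [-0.7, -0.2, -1.1]
finger_gap: 0.0537
```

>>> {"method": "servo_tool", "body": {"plan": [{"tx": 0, "ty": 4, "tz": 0, "yaw": 0, "grip": 45}, {"tx": 0, "ty": 7, "tz": 0, "yaw": 0, "grip": 45}, {"tx": 0, "ty": 8.5, "tz": 0, "yaw": 0, "grip": 45}, {"tx": 0, "ty": 8.5, "tz": 0, "yaw": 0, "grip": 45}]}}

```text
time_s: 5.85
tcp_pos: [0.5709, 0.1619, 0.0789]
eef_rot: [-0.083, 0.084, -0.702, 0.703]
force: [0.1, 0.1, -0.6]
finger_gap: 0.0538
```

Run:
```python
from h import *
go(571.5,164,37,97.2); s=snap('wrist','w4.png'); snap('side','s4.png'); s=snap('scene','c4.png')
im=cv2.imread('pics/c4.png');cv2.imwrite('pics/c4z.png',cv2.resize(im[70:220,250:450],None,fx=4,fy=4))
im=cv2.imread('pics/s4.png');cv2.imwrite('pics/s4z.png',cv2.resize(im[170:320,150:350],None,fx=4,fy=4))
```

```text
T=5.85 tcp [570.9 161.9  78.9] gap 53.8 F [ 0.1  0.1 -0.6] jaw -76.4 tilt 0.003 q [-0.29 -1.68] -> tx ty tz [-0.11  4.19 -0.2 ]  yaw 6.4
```

View pics/s4z.png

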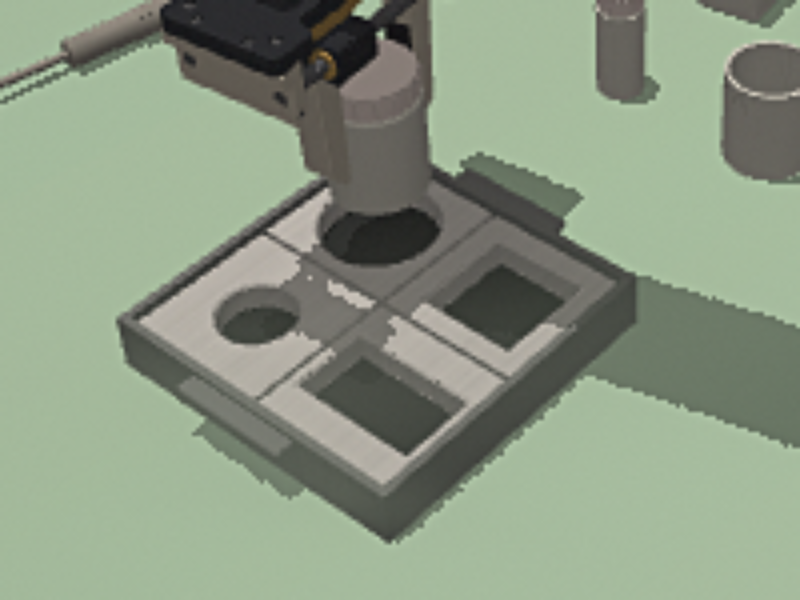

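View pics/c4z.png

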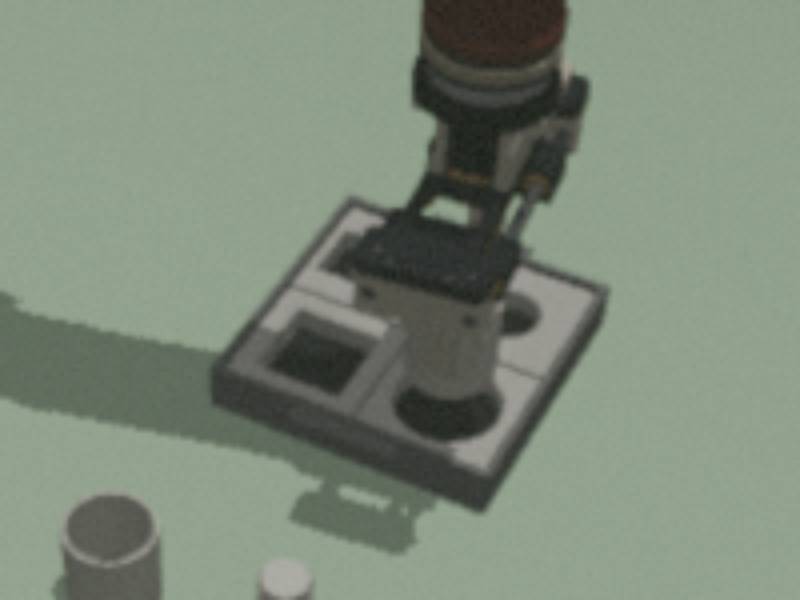

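The jar hangs over the large round hole (side view (375,200), zoomed picture). I'll lower it slowly.

>>> {"method": "servo_tool", "body": {"plan": [{"tx": -0.1, "ty": 1.5, "tz": -0.1, "yaw": 0, "grip": 45}, {"tx": -0.1, "ty": 2.5, "tz": -0.2, "yaw": 0, "grip": 45}, {"tx": -0.1, "ty": 3.3, "tz": -0.2, "yaw": 0, "grip": 45}, {"tx": -0.1, "ty": 3.8, "tz": -0.2, "yaw": 0, "grip": 45}, {"tx": -0.1, "ty": 4.0, "tz": -0.2, "yaw": 0, "grip": 45}, {"tx": -0.1, "ty": 4.0, "tz": -0.2, "yaw": 0, "grip": 45}]}}

```text
time_s: 6.75
tcp_pos: [0.572, 0.1661, 0.0397]
eef_rot: [0.084, -0.084, 0.702, -0.702]
force: [-0.0, 0.5, -0.9]
finger_gap: 0.0536
```

>>> {"method": "servo_tool", "body": {"plan": [{"tx": 0, "ty": 0.1, "tz": 0, "yaw": 0, "grip": 45}, {"tx": 0, "ty": 0.2, "tz": 0, "yaw": 0, "grip": 45}, {"tx": 0, "ty": 0.3, "tz": 0, "yaw": 0, "grip": 45}, {"tx": 0, "ty": 0.3, "tz": 0, "yaw": 0, "grip": 45}]}}

```text
time_s: 7.25
tcp_pos: [0.5721, 0.1661, 0.0374]
eef_rot: [0.084, -0.084, 0.702, -0.702]
force: [-2.3, 0.2, 5.1]
finger_gap: 0.0538
```

That is contact with the floor (5 N upward). I'll release to 72 % and retreat.

>>> {"method": "servo_tool", "body": {"plan": [{"tx": 0, "ty": 0, "tz": 0, "yaw": 0, "grip": 70}, {"tx": 0, "ty": 0, "tz": 0, "yaw": 0, "grip": 70}, {"tx": 0, "ty": 0, "tz": 0, "yaw": 0, "grip": 70}, {"tx": 0, "ty": -2, "tz": 0, "yaw": 0, "grip": 70}, {"tx": 0, "ty": -6, "tz": 0, "yaw": 0, "grip": 70}, {"tx": 0, "ty": -10, "tz": 0, "yaw": 0, "grip": 70}, {"tx": 0, "ty": -13, "tz": 0, "yaw": 0, "grip": 70}, {"tx": 0, "ty": -13, "tz": 0, "yaw": 0, "grip": 70}]}}

```text
time_s: 8.25
tcp_pos: [0.5737, 0.1666, 0.1692]
eef_rot: [0.086, -0.082, 0.703, -0.702]
force: [-0.1, 0.3, -0.0]
finger_gap: 0.0649
```

Run:
```python
from h import *
go(445,-177,165,50)
W=cloud(snap('side','s5.png'))
m=(W[...,2]>.06)&(W[...,2]<.11)&(abs(W[...,0]-.57)<.05)&(abs(W[...,1]-.165)<.05)
w=W[m];t=w[w[:,2]>np.percentile(w[:,2],97)-.006];print(len(w),np.percentile(w[:,2],97),cv2.minAreaRect((t[:,:2]*1000).astype(np.float32)))
im=cv2.imread('pics/s5.png');cv2.imwrite('pics/s5z.png',cv2.resize(im[150:320,150:350],None,fx=3,fy=3))
```

```text
T=8.25 tcp [573.7 166.6 169.2] gap 64.9 F [-0.1  0.3 -0. ] jaw -76.3 tilt 0.006 q [-0.3  -1.68] -> tx ty tz [20.63  0.28 30.34]  yaw 53.7
587 0.08905584226967611 ((567.1539306640625, 167.34239196777344), (49.9791259765625, 51.01422119140625), 30.513025283813477)
```

View pics/s5z.png

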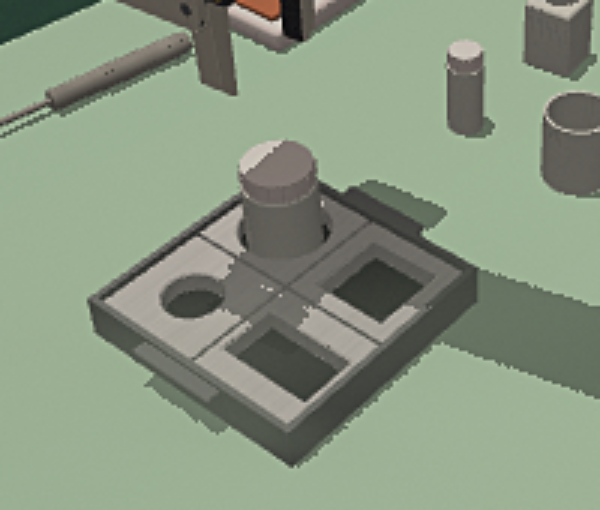

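The jar is seated: top at 89 mm (expected 88) and 2 mm off the pocket centre in the side view. The square bottle is next.

>>> {"method": "servo_tool", "body": {"plan": [{"tx": 2, "ty": 0, "tz": 3, "yaw": 0, "grip": 80}, {"tx": 5, "ty": 0, "tz": 7.5, "yaw": -6, "grip": 80}, {"tx": 8, "ty": 0, "tz": 12, "yaw": -14, "grip": 80}, {"tx": 11, "ty": 0, "tz": 16.5, "yaw": -22, "grip": 80}, {"tx": 14, "ty": 0, "tz": 21, "yaw": -30, "grip": 80}, {"tx": 17, "ty": 0.5, "tz": 25.5, "yaw": -36.3, "grip": 80}, {"tx": 19.5, "ty": 1.5, "tz": 29, "yaw": -36.3, "grip": 80}, {"tx": 20.6, "ty": 3, "tz": 30.3, "yaw": -36.3, "grip": 80}, {"tx": 20.6, "ty": 3.8, "tz": 30.3, "yaw": -36.3, "grip": 80}, {"tx": 20.6, "ty": 3.8, "tz": 30.3, "yaw": -36.3, "grip": 80}]}}

```text
time_s: 9.55
tcp_pos: [0.4432, -0.1755, 0.1276]
eef_rot: [0.299, -0.3, 0.642, -0.64]
force: [-0.5, -0.6, -0.3]
finger_gap: 0.0743
```

Run:
```python
from h import *
go(445,-177,26,-40); s=snap('wrist','w6.png')
```

```text
T=9.55 tcp [ 443.2 -175.5  127.6] gap 74.3 F [-0.5 -0.6 -0.3] jaw -39.9 tilt 0.003 q [ 0.47 -0.52] -> tx ty tz [ 0.   10.16  0.26]  yaw 0.1
```

View pics/w6.png

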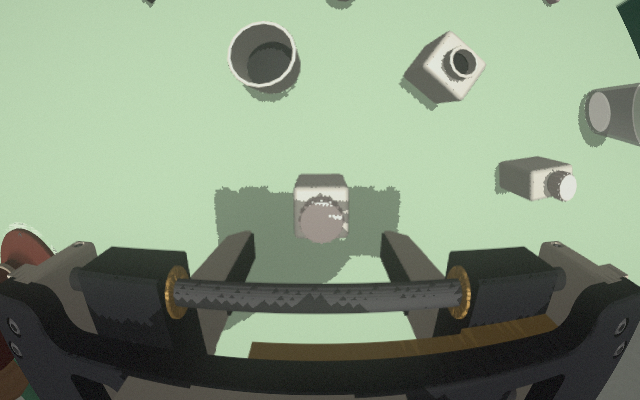

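The square bottle is square to the jaws and centred at (321,215). Descending.

>>> {"method": "servo_tool", "body": {"plan": [{"tx": 0, "ty": 3, "tz": 0.2, "yaw": 0, "grip": 80}, {"tx": 0, "ty": 6, "tz": 0.2, "yaw": 0, "grip": 80}, {"tx": 0, "ty": 9, "tz": 0.2, "yaw": 0, "grip": 80}, {"tx": 0, "ty": 10.2, "tz": 0.2, "yaw": 0, "grip": 80}, {"tx": 0, "ty": 10.2, "tz": 0.2, "yaw": 0, "grip": 80}, {"tx": 0, "ty": 10.2, "tz": 0.2, "yaw": 0, "grip": 35}, {"tx": 0, "ty": 10.2, "tz": 0.2, "yaw": 0, "grip": 35}, {"tx": 0, "ty": 10.2, "tz": 0.2, "yaw": 0, "grip": 35}, {"tx": 0, "ty": 10.2, "tz": 0.2, "yaw": 0, "grip": 35}, {"tx": 0, "ty": 10.2, "tz": 0.2, "yaw": 0, "grip": 35}, {"tx": 0, "ty": 10.2, "tz": 0.2, "yaw": 0, "grip": 35}]}}

```text
time_s: 10.98
tcp_pos: [0.4451, -0.1784, 0.0271]
eef_rot: [-0.299, 0.299, -0.641, 0.641]
force: [-1.4, 0.4, 5.2]
finger_gap: 0.0439
```

>>> {"method": "servo_tool", "body": {"plan": [{"tx": 0, "ty": -1, "tz": 0, "yaw": 0, "grip": 35}, {"tx": 0, "ty": -3, "tz": 0, "yaw": 0, "grip": 35}, {"tx": 0, "ty": -6, "tz": 0, "yaw": 0, "grip": 35}, {"tx": 0, "ty": -9, "tz": 0, "yaw": 0, "grip": 35}, {"tx": 0, "ty": -12, "tz": 0, "yaw": 0, "grip": 35}, {"tx": 0, "ty": -14, "tz": 0, "yaw": 0, "grip": 35}, {"tx": 0, "ty": -14, "tz": 0, "yaw": 0, "grip": 35}]}}

```text
time_s: 11.85
tcp_pos: [0.4458, -0.1787, 0.168]
eef_rot: [-0.3, 0.298, -0.64, 0.642]
force: [0.2, 0.8, -1.6]
finger_gap: 0.0438
```

Run:
```python
from h import *
go(483.9,152.6,165,7.2)
```

```text
T=11.85 tcp [ 445.8 -178.7  168. ] gap 43.8 F [ 0.2  0.8 -1.6] jaw -40.0 tilt 0.003 q [ 0.5 -0.5] -> tx ty tz [-27.82   0.27 -18.39]  yaw -47.2
```

>>> {"method": "servo_tool", "body": {"plan": [{"tx": -1, "ty": 0, "tz": -0.7, "yaw": -2, "grip": 35}, {"tx": -3.5, "ty": 0, "tz": -2.3, "yaw": -7, "grip": 35}, {"tx": -7, "ty": 0, "tz": -4.6, "yaw": -13, "grip": 35}, {"tx": -10.5, "ty": 0, "tz": -6.9, "yaw": -19, "grip": 35}, {"tx": -14, "ty": 0, "tz": -9.2, "yaw": -25, "grip": 35}, {"tx": -17.5, "ty": 0, "tz": -11.6, "yaw": -31, "grip": 35}, {"tx": -21, "ty": 0, "tz": -13.9, "yaw": -37, "grip": 35}, {"tx": -24.5, "ty": 0, "tz": -16.2, "yaw": -42, "grip": 35}, {"tx": -27, "ty": 0, "tz": -17.9, "yaw": -46, "grip": 35}, {"tx": -27.8, "ty": 0, "tz": -18.4, "yaw": -47.2, "grip": 35}, {"tx": -27.8, "ty": 3, "tz": -18.4, "yaw": -47.2, "grip": 35}, {"tx": -27.8, "ty": 3, "tz": -18.4, "yaw": -47.2, "grip": 35}]}}

```text
time_s: 13.35
tcp_pos: [0.4806, 0.1509, 0.1344]
eef_rot: [-0.528, 0.533, -0.469, 0.467]
force: [-0.8, -0.5, -1.2]
finger_gap: 0.0441
```

Run:
```python
from h import *
go(483.9,152.6,39,7.2); s=snap('wrist','w7.png')
snap('side','s7.png')
im=cv2.imread('pics/s7.png');cv2.imwrite('pics/s7z.png',cv2.resize(im[150:320,150:350],None,fx=3,fy=3))
```

```text
T=13.35 tcp [480.6 150.9 134.4] gap 44.1 F [-0.8 -0.5 -1.2] jaw 7.1 tilt 0.007 q [-0.05 -0.55] -> tx ty tz [-0.15  9.54  0.41]  yaw -0.1
```

View pics/s7z.png

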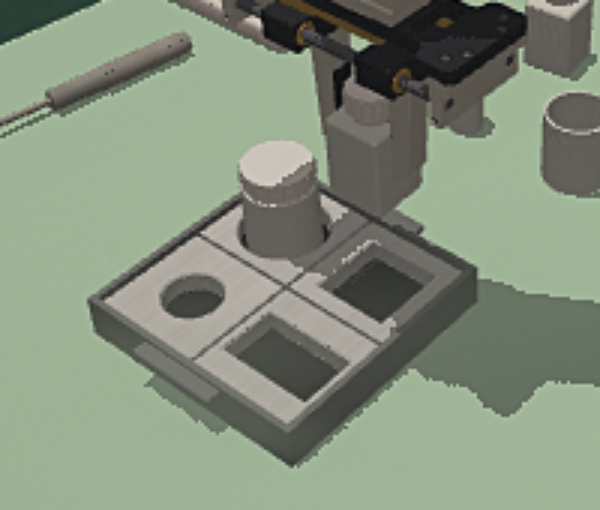

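>>> {"method": "servo_tool", "body": {"plan": [{"tx": 0, "ty": 2, "tz": 0.2, "yaw": 0, "grip": 35}, {"tx": 0, "ty": 4, "tz": 0.2, "yaw": 0, "grip": 35}, {"tx": 0, "ty": 5.5, "tz": 0.2, "yaw": 0, "grip": 35}, {"tx": 0, "ty": 5.5, "tz": 0.2, "yaw": 0, "grip": 35}]}}

```text
time_s: 13.95
tcp_pos: [0.4845, 0.1527, 0.0813]
eef_rot: [-0.53, 0.531, -0.468, 0.468]
force: [-0.0, -1.1, -0.5]
finger_gap: 0.0434
```

Run:
```python
from h import *
go(483.9,152.6,39,7.2)
snap('side','s8.png');go(483.9,152.6,39,7.2);snap('scene','c8.png');go(483.9,152.6,39,7.2)
im=cv2.imread('pics/s8.png');cv2.imwrite('pics/s8z.png',cv2.resize(im[150:320,150:350],None,fx=3,fy=3))
```

```text
T=13.95 tcp [484.5 152.7  81.3] gap 43.4 F [-0.  -1.1 -0.5] jaw 7.2 tilt 0.001 q [-0.09 -0.61] -> tx ty tz [-0.    4.23 -0.06]  yaw -0.0
T=14.00 tcp [485.  153.   81.9] gap 43.9 F [ 0.2 -0.1 -1.4] jaw 7.2 tilt 0.000 q [-0.09 -0.61] -> tx ty tz [ 0.03  4.29 -0.12]  yaw -0.0
T=14.05 tcp [485.3 153.3  82.3] gap 43.8 F [ 0.1 -0.6 -0.7] jaw 7.2 tilt 0.001 q [-0.09 -0.61] -> tx ty tz [ 0.05  4.33 -0.16]  yaw -0.0
```

View pics/s8z.png

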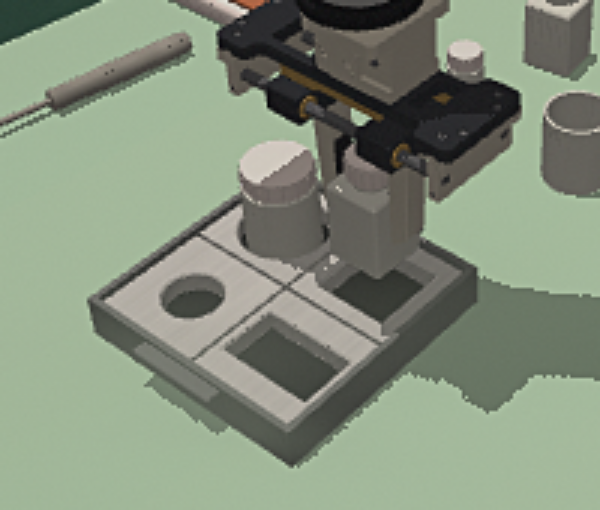

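Aligned above the square pocket; lowering.

>>> {"method": "servo_tool", "body": {"plan": [{"tx": 0, "ty": 1.5, "tz": -0.1, "yaw": 0, "grip": 35}, {"tx": 0, "ty": 2.8, "tz": -0.1, "yaw": 0, "grip": 35}, {"tx": 0, "ty": 3.6, "tz": -0.1, "yaw": 0, "grip": 35}, {"tx": 0, "ty": 4.0, "tz": -0.1, "yaw": 0, "grip": 35}, {"tx": 0, "ty": 4.2, "tz": -0.1, "yaw": 0, "grip": 35}, {"tx": 0, "ty": 4.2, "tz": -0.1, "yaw": 0, "grip": 35}]}}

```text
time_s: 14.8
tcp_pos: [0.4839, 0.153, 0.0397]
eef_rot: [0.53, -0.53, 0.468, -0.468]
force: [-0.3, 0.2, -1.6]
finger_gap: 0.0437
```

>>> {"method": "servo_tool", "body": {"plan": [{"tx": 0, "ty": 0.1, "tz": 0, "yaw": 0, "grip": 35}, {"tx": 0, "ty": 0.2, "tz": 0, "yaw": 0, "grip": 35}, {"tx": 0, "ty": 0.3, "tz": 0, "yaw": 0, "grip": 35}, {"tx": 0, "ty": 0.3, "tz": 0, "yaw": 0, "grip": 35}]}}

```text
time_s: 15.3
tcp_pos: [0.4841, 0.1531, 0.0391]
eef_rot: [0.531, -0.53, 0.467, -0.468]
force: [-3.0, -1.1, 16.0]
finger_gap: 0.044
```

Floor contact (16 N). Releasing to 60 % and retreating.

>>> {"method": "servo_tool", "body": {"plan": [{"tx": 0, "ty": -0.1, "tz": 0, "yaw": 0, "grip": 35}, {"tx": 0, "ty": -0.1, "tz": 0, "yaw": 0, "grip": 60}, {"tx": 0, "ty": -0.1, "tz": 0, "yaw": 0, "grip": 60}, {"tx": 0, "ty": -0.1, "tz": 0, "yaw": 0, "grip": 60}, {"tx": 0, "ty": -2, "tz": 0, "yaw": 0, "grip": 60}, {"tx": 0, "ty": -6, "tz": 0, "yaw": 0, "grip": 60}, {"tx": 0, "ty": -10, "tz": 0, "yaw": 0, "grip": 60}, {"tx": 0, "ty": -13, "tz": 0, "yaw": 0, "grip": 60}, {"tx": 0, "ty": -13, "tz": 0, "yaw": 0, "grip": 60}]}}

```text
time_s: 16.42
tcp_pos: [0.4852, 0.1537, 0.1686]
eef_rot: [0.532, -0.529, 0.467, -0.469]
force: [-0.6, 0.1, 0.0]
finger_gap: 0.056
```

```bash
cat >> h.py <<'E'
def check(n,x,y,fn):
    W=cloud(snap(n,fn))
    m=(W[...,2]>.05)&(W[...,2]<.12)&(abs(W[...,0]-x/1000)<.042)&(abs(W[...,1]-y/1000)<.042)
    w=W[m];zt=np.percentile(w[:,2],97);t=w[w[:,2]>zt-.006];r=cv2.minAreaRect((t[:,:2]*1000).astype(np.float32));print(n,len(w),zt.round(4),np.round(r[0],1),np.round(r[1],1))
E
python3 - <<'E'
from h import *
go(632,-296.5,165,60.5)
check('side',484,153,'s9.png')
im=cv2.imread('pics/s9.png');cv2.imwrite('pics/s9z.png',cv2.resize(im[150:320,150:350],None,fx=3,fy=3))
E
```

```text
T=16.43 tcp [485.2 153.7 168.6] gap 56.0 F [-0.6  0.1  0. ] jaw 7.2 tilt 0.005 q [-0.03 -0.53] -> tx ty tz [46.5   0.35  8.94]  yaw -53.3
side 654 0.0964 [482.3 155.1] [32.1 31.1]
```

View pics/s9z.png

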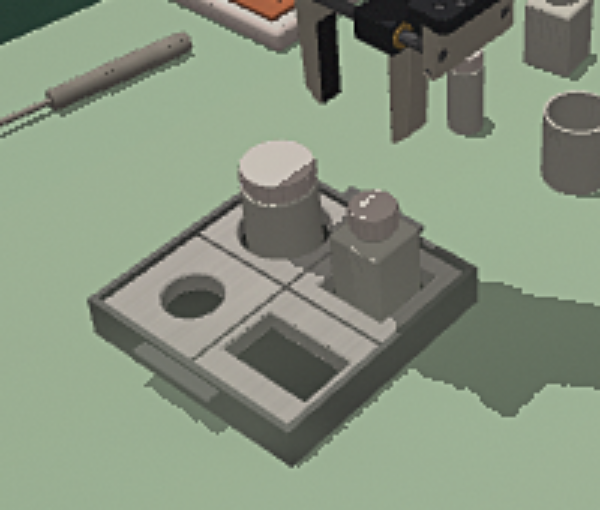

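The square bottle is seated: top at 96 mm, position matching the pocket within 1 mm. The flat bottle is next.

>>> {"method": "servo_tool", "body": {"plan": [{"tx": 3, "ty": 0, "tz": 0.6, "yaw": 0, "grip": 72}, {"tx": 8, "ty": 0, "tz": 1.5, "yaw": -6, "grip": 72}, {"tx": 13, "ty": 0, "tz": 2.5, "yaw": -13, "grip": 72}, {"tx": 18, "ty": 0, "tz": 3.5, "yaw": -20, "grip": 72}, {"tx": 23, "ty": 0, "tz": 4.4, "yaw": -27, "grip": 72}, {"tx": 28, "ty": 0, "tz": 5.4, "yaw": -34, "grip": 72}, {"tx": 33, "ty": 0, "tz": 6.3, "yaw": -41, "grip": 72}, {"tx": 38, "ty": 0, "tz": 7.3, "yaw": -48, "grip": 72}, {"tx": 43, "ty": 0, "tz": 8.3, "yaw": -53.3, "grip": 72}, {"tx": 46.5, "ty": 1, "tz": 8.9, "yaw": -53.3, "grip": 72}, {"tx": 46.5, "ty": 3.5, "tz": 8.9, "yaw": -53.3, "grip": 72}, {"tx": 46.5, "ty": 3.5, "tz": 8.9, "yaw": -53.3, "grip": 72}]}}

```text
time_s: 17.98
tcp_pos: [0.6276, -0.2969, 0.1269]
eef_rot: [0.684, -0.683, 0.183, -0.177]
force: [0.2, -0.1, 1.0]
finger_gap: 0.067
```

Run:
```python
from h import *
go(632,-296.5,26,60.5); s=snap('wrist','w10.png'); go(632,-296.5,26,60.5)
```

```text
T=17.98 tcp [ 627.6 -296.9  126.9] gap 67.0 F [ 0.2 -0.1  1. ] jaw 60.5 tilt 0.009 q [0.74 1.05] -> tx ty tz [ 0.45 10.09  0.26]  yaw -0.0
T=18.02 tcp [ 629.  -296.3  129.1] gap 66.9 F [0.1 0.1 0.8] jaw 60.6 tilt 0.005 q [0.74 1.05] -> tx ty tz [ 0.32 10.3   0.13]  yaw 0.1
```

View pics/w10.png

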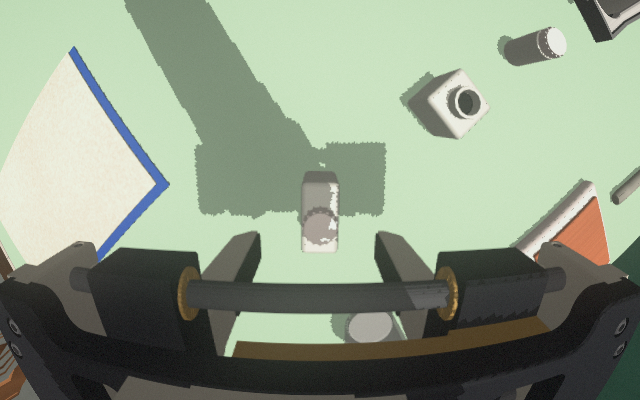

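The flat bottle is parallel to the jaws at (320,215). Descending.

>>> {"method": "servo_tool", "body": {"plan": [{"tx": 0.2, "ty": 3, "tz": 0.1, "yaw": 0, "grip": 72}, {"tx": 0.2, "ty": 6, "tz": 0.1, "yaw": 0, "grip": 72}, {"tx": 0.2, "ty": 9, "tz": 0.1, "yaw": 0, "grip": 72}, {"tx": 0.2, "ty": 10.3, "tz": 0.1, "yaw": 0, "grip": 72}, {"tx": 0.2, "ty": 10.3, "tz": 0.1, "yaw": 0, "grip": 72}, {"tx": 0.2, "ty": 10.3, "tz": 0.1, "yaw": 0, "grip": 20}, {"tx": 0.2, "ty": 10.3, "tz": 0.1, "yaw": 0, "grip": 20}, {"tx": 0.2, "ty": 10.3, "tz": 0.1, "yaw": 0, "grip": 20}, {"tx": 0.2, "ty": 10.3, "tz": 0.1, "yaw": 0, "grip": 20}, {"tx": 0.2, "ty": 10.3, "tz": 0.1, "yaw": 0, "grip": 20}, {"tx": 0.2, "ty": 10.3, "tz": 0.1, "yaw": 0, "grip": 20}, {"tx": 0.2, "ty": 10.3, "tz": 0.1, "yaw": 0, "grip": 20}]}}

```text
time_s: 19.52
tcp_pos: [0.6326, -0.2974, 0.029]
eef_rot: [-0.684, 0.684, -0.18, 0.18]
force: [-1.1, 0.1, 1.6]
finger_gap: 0.0299
```

>>> {"method": "servo_tool", "body": {"plan": [{"tx": 0, "ty": -1, "tz": 0, "yaw": 0, "grip": 20}, {"tx": 0, "ty": -3, "tz": 0, "yaw": 0, "grip": 20}, {"tx": 0, "ty": -6, "tz": 0, "yaw": 0, "grip": 20}, {"tx": 0, "ty": -9, "tz": 0, "yaw": 0, "grip": 20}, {"tx": 0, "ty": -12, "tz": 0, "yaw": 0, "grip": 20}, {"tx": 0, "ty": -14, "tz": 0, "yaw": 0, "grip": 20}, {"tx": 0, "ty": -14, "tz": 0, "yaw": 0, "grip": 20}]}}

```text
time_s: 20.4
tcp_pos: [0.6336, -0.2973, 0.1711]
eef_rot: [-0.684, 0.684, -0.179, 0.182]
force: [0.2, -0.3, -2.5]
finger_gap: 0.0299
```

Run:
```python
from h import *
go(473,238.9,165,97.2);s=snap('wrist','w11.png')
```

```text
T=20.40 tcp [ 633.6 -297.3  171.1] gap 29.9 F [ 0.2 -0.3 -2.5] jaw 60.5 tilt 0.004 q [0.74 1.08] -> tx ty tz [-40.4    0.48  38.75]  yaw -36.7
```

View pics/w11.png

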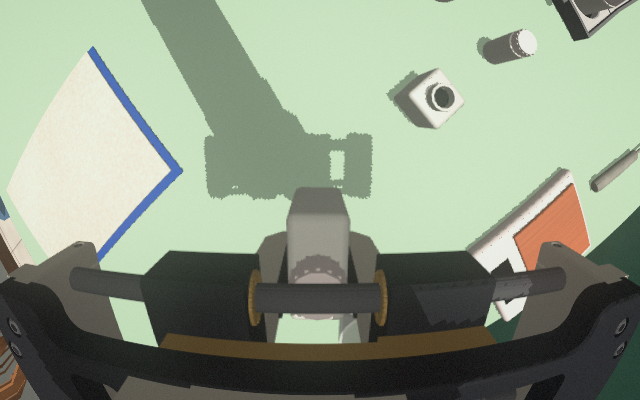

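Held upright. Carrying it to the oblong pocket.

>>> {"method": "servo_tool", "body": {"plan": [{"tx": -1, "ty": 0, "tz": 1, "yaw": -1, "grip": 20}, {"tx": -4, "ty": 0, "tz": 3.8, "yaw": -4, "grip": 20}, {"tx": -8, "ty": 0, "tz": 7.6, "yaw": -8, "grip": 20}, {"tx": -12, "ty": 0, "tz": 11.5, "yaw": -12, "grip": 20}, {"tx": -16, "ty": 0, "tz": 15.3, "yaw": -16, "grip": 20}, {"tx": -20, "ty": 0, "tz": 19.2, "yaw": -20, "grip": 20}, {"tx": -24, "ty": 0, "tz": 23, "yaw": -24, "grip": 20}, {"tx": -28, "ty": 0, "tz": 26.9, "yaw": -28, "grip": 20}, {"tx": -32, "ty": 0, "tz": 30.7, "yaw": -32, "grip": 20}, {"tx": -36, "ty": 0, "tz": 34.5, "yaw": -35, "grip": 20}, {"tx": -39, "ty": 0, "tz": 37.4, "yaw": -36.7, "grip": 20}, {"tx": -40.4, "ty": 0, "tz": 38.7, "yaw": -36.7, "grip": 20}]}}

```text
time_s: 21.95
tcp_pos: [0.4684, 0.2417, 0.1681]
eef_rot: [0.706, -0.705, -0.046, 0.048]
force: [-0.2, -1.0, -1.2]
finger_gap: 0.03
```

>>> {"method": "servo_tool", "body": {"plan": [{"tx": 0, "ty": 0, "tz": 0, "yaw": 0, "grip": 20}, {"tx": 0, "ty": 0, "tz": 0, "yaw": 0, "grip": 20}]}}

```text
time_s: 22.2
tcp_pos: [0.4714, 0.2369, 0.1679]
eef_rot: [-0.705, 0.706, 0.044, -0.044]
force: [1.0, -0.2, -1.2]
finger_gap: 0.0297
```

Run:
```python
from h import *
go(473,238.9,82,97.2)
```

```text
T=22.20 tcp [471.4 236.9 167.9] gap 29.7 F [ 1.  -0.2 -1.2] jaw 97.1 tilt 0.002 q [0.04 0.62] -> tx ty tz [0.19 8.59 0.19]  yaw -0.1
```

>>> {"method": "servo_tool", "body": {"plan": [{"tx": 0.1, "ty": 2, "tz": 0.1, "yaw": 0, "grip": 20}, {"tx": 0.1, "ty": 5, "tz": 0.1, "yaw": 0, "grip": 20}, {"tx": 0.1, "ty": 7.5, "tz": 0.1, "yaw": 0, "grip": 20}, {"tx": 0.1, "ty": 8.5, "tz": 0.1, "yaw": 0, "grip": 20}, {"tx": 0.1, "ty": 8.5, "tz": 0.1, "yaw": 0, "grip": 20}, {"tx": 0.1, "ty": 8.5, "tz": 0.1, "yaw": 0, "grip": 20}]}}

```text
time_s: 22.95
tcp_pos: [0.4732, 0.2398, 0.0846]
eef_rot: [0.706, -0.705, -0.045, 0.044]
force: [0.3, -0.1, -0.9]
finger_gap: 0.0296
```

Run:
```python
from h import *
snap('side','s12.png');go(473,238.9,41,97.2)
im=cv2.imread('pics/s12.png');cv2.imwrite('pics/s12z.png',cv2.resize(im[150:320,150:350],None,fx=3,fy=3))
```

```text
T=23.00 tcp [473.2 239.9  84.7] gap 29.9 F [ 0.7  0.2 -1.1] jaw 97.2 tilt 0.002 q [-0.03  0.51] -> tx ty tz [-0.04  4.37 -0.1 ]  yaw -0.0
```

View pics/s12z.png

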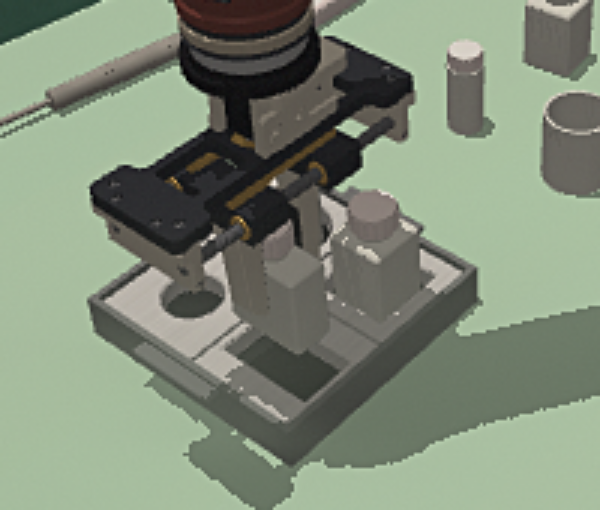

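Over the oblong pocket, (285,360) in the zoomed picture. Lowering.

>>> {"method": "servo_tool", "body": {"plan": [{"tx": 0, "ty": 1.5, "tz": -0.1, "yaw": 0, "grip": 20}, {"tx": 0, "ty": 2.8, "tz": -0.1, "yaw": 0, "grip": 20}, {"tx": 0, "ty": 3.6, "tz": -0.1, "yaw": 0, "grip": 20}, {"tx": 0, "ty": 4.0, "tz": -0.1, "yaw": 0, "grip": 20}, {"tx": 0, "ty": 4.2, "tz": -0.1, "yaw": 0, "grip": 20}, {"tx": 0, "ty": 4.2, "tz": -0.1, "yaw": 0, "grip": 20}, {"tx": 0, "ty": 4.3, "tz": -0.1, "yaw": 0, "grip": 20}, {"tx": 0, "ty": 4.3, "tz": -0.1, "yaw": 0, "grip": 20}]}}

```text
time_s: 24.0
tcp_pos: [0.4728, 0.2387, 0.0409]
eef_rot: [0.706, -0.706, -0.044, 0.044]
force: [-0.1, 0.2, -0.9]
finger_gap: 0.0299
```

>>> {"method": "servo_tool", "body": {"plan": [{"tx": 0, "ty": 0.1, "tz": 0, "yaw": 0, "grip": 20}, {"tx": 0, "ty": 0.2, "tz": 0, "yaw": 0, "grip": 20}, {"tx": 0, "ty": 0.2, "tz": 0, "yaw": 0, "grip": 20}]}}

```text
time_s: 24.38
tcp_pos: [0.4728, 0.2387, 0.0408]
eef_rot: [-0.705, 0.706, 0.045, -0.044]
force: [-3.6, -2.8, 13.3]
finger_gap: 0.0299
```

Floor contact (13 N). Release and retreat.

>>> {"method": "servo_tool", "body": {"plan": [{"tx": 0, "ty": -0.1, "tz": 0, "yaw": 0, "grip": 20}, {"tx": 0, "ty": -0.1, "tz": 0, "yaw": 0, "grip": 48}, {"tx": 0, "ty": -0.1, "tz": 0, "yaw": 0, "grip": 48}, {"tx": 0, "ty": -0.1, "tz": 0, "yaw": 0, "grip": 48}, {"tx": 0, "ty": -2, "tz": 0, "yaw": 0, "grip": 48}, {"tx": 0, "ty": -6, "tz": 0, "yaw": 0, "grip": 48}, {"tx": 0, "ty": -10, "tz": 0, "yaw": 0, "grip": 48}, {"tx": 0, "ty": -13, "tz": 0, "yaw": 0, "grip": 48}, {"tx": 0, "ty": -13, "tz": 0, "yaw": 0, "grip": 48}]}}

```text
time_s: 25.5
tcp_pos: [0.4737, 0.24, 0.172]
eef_rot: [0.707, -0.705, -0.046, 0.042]
force: [-0.2, -0.1, -0.1]
finger_gap: 0.0445
```

Run:
```python
from h import *
go(594,-34.5,165,97.2)
check('side',472,240,'s13.png')
im=cv2.imread('pics/s13.png');cv2.imwrite('pics/s13z.png',cv2.resize(im[150:320,150:350],None,fx=3,fy=3))
```

```text
T=25.50 tcp [473.7 240.  172. ] gap 44.5 F [-0.2 -0.1 -0.1] jaw 97.2 tilt 0.006 q [0.04 0.62] -> tx ty tz [  8.5    0.67 -28.75]  yaw -0.0
side 679 0.0965 [471.9 239.6] [25.6 24.9]
```

View pics/s13z.png

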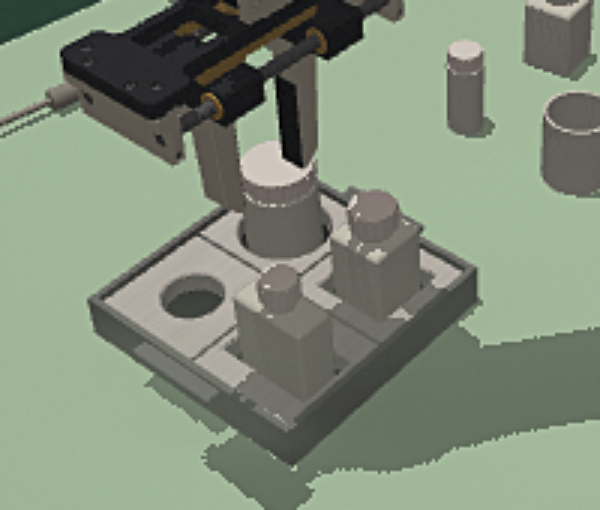

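The flat bottle is seated: top at 96.5 mm, (471.9,239.6) against the pocket at (471,240.5) in that view. The vial is last.

>>> {"method": "servo_tool", "body": {"plan": [{"tx": 1.5, "ty": 0, "tz": -5, "yaw": 0, "grip": 65}, {"tx": 3, "ty": 0, "tz": -10, "yaw": 0, "grip": 65}, {"tx": 4.5, "ty": 0, "tz": -15, "yaw": 0, "grip": 65}, {"tx": 6, "ty": 0, "tz": -20, "yaw": 0, "grip": 65}, {"tx": 7.5, "ty": 0, "tz": -25, "yaw": 0, "grip": 65}, {"tx": 8.3, "ty": 1, "tz": -28, "yaw": 0, "grip": 65}, {"tx": 8.5, "ty": 3, "tz": -28.7, "yaw": 0, "grip": 65}, {"tx": 8.5, "ty": 4.5, "tz": -28.7, "yaw": 0, "grip": 65}, {"tx": 8.5, "ty": 4.5, "tz": -28.7, "yaw": 0, "grip": 65}, {"tx": 8.5, "ty": 4.5, "tz": -28.7, "yaw": 0, "grip": 65}]}}

```text
time_s: 26.8
tcp_pos: [0.5927, -0.0335, 0.1241]
eef_rot: [0.706, -0.705, -0.046, 0.045]
force: [-0.1, 0.6, 0.2]
finger_gap: 0.0605
```

Run:
```python
from h import *
s=snap('wrist','w14.png'); go(594,-34.5,27,97.2)
```

```text
T=26.85 tcp [593.  -33.8 124.4] gap 60.4 F [-0.3  0.2  0.4] jaw 97.3 tilt 0.001 q [0.5  1.12] -> tx ty tz [ 0.08  9.74 -0.09]  yaw 0.1
```

View pics/w14.png

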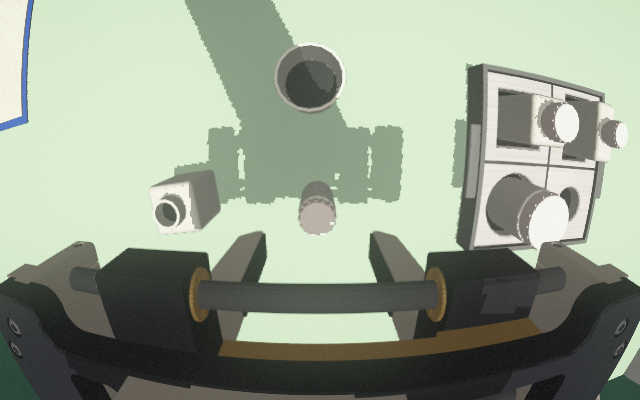

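The vial is centred at (317,215); neighbours are clear. Descending.

>>> {"method": "servo_tool", "body": {"plan": [{"tx": 0.1, "ty": 3, "tz": -0.1, "yaw": 0, "grip": 65}, {"tx": 0.1, "ty": 6, "tz": -0.1, "yaw": 0, "grip": 65}, {"tx": 0.1, "ty": 8.5, "tz": -0.1, "yaw": 0, "grip": 65}, {"tx": 0.1, "ty": 9.7, "tz": -0.1, "yaw": 0, "grip": 65}, {"tx": 0.1, "ty": 9.7, "tz": -0.1, "yaw": 0, "grip": 65}, {"tx": 0.1, "ty": 9.7, "tz": -0.1, "yaw": 0, "grip": 20}, {"tx": 0.1, "ty": 9.7, "tz": -0.1, "yaw": 0, "grip": 20}, {"tx": 0.1, "ty": 9.7, "tz": -0.1, "yaw": 0, "grip": 20}, {"tx": 0.1, "ty": 9.7, "tz": -0.1, "yaw": 0, "grip": 20}, {"tx": 0.1, "ty": 9.7, "tz": -0.1, "yaw": 0, "grip": 20}, {"tx": 0.1, "ty": 9.7, "tz": -0.1, "yaw": 0, "grip": 20}, {"tx": 0.1, "ty": 9.7, "tz": -0.1, "yaw": 0, "grip": 20}]}}

```text
time_s: 28.35
tcp_pos: [0.5944, -0.036, 0.0272]
eef_rot: [0.706, -0.706, -0.045, 0.044]
force: [-0.3, 1.1, 4.5]
finger_gap: 0.0297
```

>>> {"method": "servo_tool", "body": {"plan": [{"tx": 0, "ty": -1, "tz": 0, "yaw": 0, "grip": 20}, {"tx": 0, "ty": -3, "tz": 0, "yaw": 0, "grip": 20}, {"tx": 0, "ty": -6, "tz": 0, "yaw": 0, "grip": 20}, {"tx": 0, "ty": -9, "tz": 0, "yaw": 0, "grip": 20}, {"tx": 0, "ty": -12, "tz": 0, "yaw": 0, "grip": 20}, {"tx": 0, "ty": -14.5, "tz": 0, "yaw": 0, "grip": 20}, {"tx": 0, "ty": -14.5, "tz": 0, "yaw": 0, "grip": 20}]}}

```text
time_s: 29.22
tcp_pos: [0.5951, -0.036, 0.1745]
eef_rot: [-0.706, 0.706, 0.046, -0.042]
force: [-0.7, 0.0, -0.3]
finger_gap: 0.0299
```

Run:
```python
from h import *
go(559.3,249.8,170,97.2)
```

```text
T=29.23 tcp [595.1 -36.  174.5] gap 29.9 F [-0.7  0.  -0.3] jaw 97.2 tilt 0.005 q [0.53 1.17] -> tx ty tz [1.00e-02 4.30e-01 2.88e+01]  yaw -0.0
```

>>> {"method": "servo_tool", "body": {"plan": [{"tx": 0, "ty": 0, "tz": 1, "yaw": 0, "grip": 20}, {"tx": 0, "ty": 0, "tz": 4, "yaw": 0, "grip": 20}, {"tx": 0, "ty": 0, "tz": 8, "yaw": 0, "grip": 20}, {"tx": 0, "ty": 0, "tz": 12, "yaw": 0, "grip": 20}, {"tx": 0, "ty": 0, "tz": 16, "yaw": 0, "grip": 20}, {"tx": 0, "ty": 0, "tz": 20, "yaw": 0, "grip": 20}, {"tx": 0, "ty": 0, "tz": 24, "yaw": 0, "grip": 20}, {"tx": 0, "ty": 0, "tz": 27, "yaw": 0, "grip": 20}, {"tx": 0, "ty": 0, "tz": 28.8, "yaw": 0, "grip": 20}, {"tx": 0, "ty": 3, "tz": 28.8, "yaw": 0, "grip": 20}, {"tx": 0, "ty": 3, "tz": 28.8, "yaw": 0, "grip": 20}, {"tx": 0, "ty": 3, "tz": 28.8, "yaw": 0, "grip": 20}]}}

```text
time_s: 30.72
tcp_pos: [0.5583, 0.2488, 0.1419]
eef_rot: [-0.706, 0.706, 0.044, -0.044]
force: [1.1, -0.3, -0.0]
finger_gap: 0.0297
```

Run:
```python
from h import *
go(559.3,249.8,82,97.2)
```

```text
T=30.73 tcp [558.3 248.8 141.9] gap 29.7 F [ 1.1 -0.3 -0. ] jaw 97.1 tilt 0.000 q [0.01 0.7 ] -> tx ty tz [0.11 5.99 0.08]  yaw -0.1
```

>>> {"method": "servo_tool", "body": {"plan": [{"tx": 0.1, "ty": 2, "tz": 0.1, "yaw": 0, "grip": 20}, {"tx": 0.1, "ty": 4.5, "tz": 0.1, "yaw": 0, "grip": 20}, {"tx": 0.1, "ty": 6, "tz": 0.1, "yaw": 0, "grip": 20}, {"tx": 0.1, "ty": 6, "tz": 0.1, "yaw": 0, "grip": 20}, {"tx": 0.1, "ty": 6, "tz": 0.1, "yaw": 0, "grip": 20}]}}

```text
time_s: 31.35
tcp_pos: [0.5592, 0.251, 0.0824]
eef_rot: [0.706, -0.705, -0.045, 0.044]
force: [0.2, 0.1, -1.2]
finger_gap: 0.0299
```

Run:
```python
from h import *
snap('side','s15.png');go(559.3,249.8,40,97.2)
im=cv2.imread('pics/s15.png');cv2.imwrite('pics/s15z.png',cv2.resize(im[150:320,150:350],None,fx=3,fy=3))
```

```text
T=31.40 tcp [559.4 251.1  82.7] gap 30.0 F [ 0.4 -0.5 -0.1] jaw 97.2 tilt 0.002 q [-0.02  0.64] -> tx ty tz [-0.03  4.27 -0.13]  yaw -0.0
```

View pics/s15z.png

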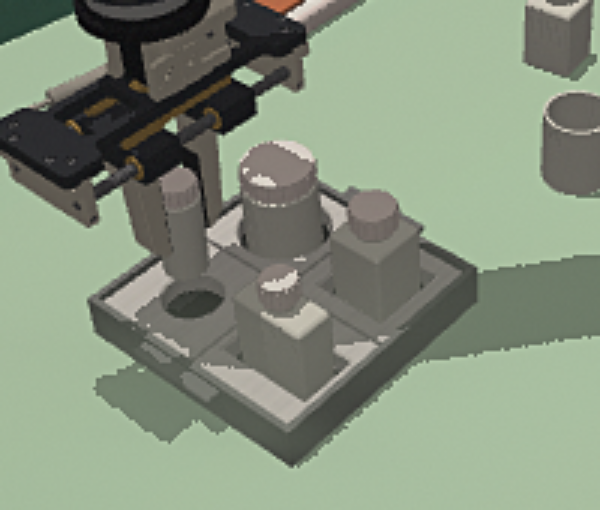

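Over the small round hole, (190,300) in the zoomed picture. Lowering.

>>> {"method": "servo_tool", "body": {"plan": [{"tx": 0, "ty": 1.5, "tz": -0.1, "yaw": 0, "grip": 20}, {"tx": 0, "ty": 2.8, "tz": -0.1, "yaw": 0, "grip": 20}, {"tx": 0, "ty": 3.6, "tz": -0.1, "yaw": 0, "grip": 20}, {"tx": 0, "ty": 4.0, "tz": -0.1, "yaw": 0, "grip": 20}, {"tx": 0, "ty": 4.2, "tz": -0.1, "yaw": 0, "grip": 20}, {"tx": 0, "ty": 4.2, "tz": -0.1, "yaw": 0, "grip": 20}, {"tx": 0, "ty": 4.2, "tz": -0.1, "yaw": 0, "grip": 20}]}}

```text
time_s: 32.28
tcp_pos: [0.5591, 0.2497, 0.0401]
eef_rot: [0.706, -0.706, -0.045, 0.044]
force: [-0.3, 0.0, -1.4]
finger_gap: 0.0298
```

>>> {"method": "servo_tool", "body": {"plan": [{"tx": 0, "ty": 0.1, "tz": 0, "yaw": 0, "grip": 20}, {"tx": 0, "ty": 0.2, "tz": 0, "yaw": 0, "grip": 20}, {"tx": 0, "ty": 0.2, "tz": 0, "yaw": 0, "grip": 20}]}}

```text
time_s: 32.65
tcp_pos: [0.5594, 0.25, 0.039]
eef_rot: [0.706, -0.706, -0.045, 0.044]
force: [-0.4, -0.1, 5.2]
finger_gap: 0.03
```

Floor contact. Release and retreat.

>>> {"method": "servo_tool", "body": {"plan": [{"tx": 0, "ty": 0, "tz": 0, "yaw": 0, "grip": 48}, {"tx": 0, "ty": 0, "tz": 0, "yaw": 0, "grip": 48}, {"tx": 0, "ty": 0, "tz": 0, "yaw": 0, "grip": 48}, {"tx": 0, "ty": -2, "tz": 0, "yaw": 0, "grip": 48}, {"tx": 0, "ty": -6, "tz": 0, "yaw": 0, "grip": 48}, {"tx": 0, "ty": -11, "tz": 0, "yaw": 0, "grip": 48}, {"tx": 0, "ty": -16, "tz": 0, "yaw": 0, "grip": 48}, {"tx": 0, "ty": -18, "tz": 0, "yaw": 0, "grip": 48}, {"tx": 0, "ty": -18, "tz": 0, "yaw": 0, "grip": 48}]}}

```text
time_s: 33.78
tcp_pos: [0.5595, 0.2506, 0.2208]
eef_rot: [0.707, -0.705, -0.046, 0.043]
force: [-0.3, 0.4, -0.1]
finger_gap: 0.0445
```

Run:
```python
from h import *
for n in ['side','scene']:
  for x,y in [(570,164),(559,250),(484,153),(473,239),(490,-52),(604,-153)]: 
    try: check(n,x,y,n+'16.png')
    except Exception as e: print(n,x,y,e)
im=cv2.imread('pics/side16.png');cv2.imwrite('pics/s16z.png',cv2.resize(im[100:320,150:450],None,fx=2.6,fy=2.6))
```

```text
side 682 0.089 [567.9 166.3] [49.9 51.3]
side 316 0.0866 [556.5 251.6] [27.2 25.8]
side 655 0.0968 [482.3 155.2] [33.4 30.8]
side 681 0.0965 [471.9 240. ] [25.8 25.3]
side 199 0.0608 [488.3 -50.9] [52.3 54.3]
side 263 0.0755 [ 604.  -151.6] [24.5 26.4]
scene 551 0.0913 [571.3 163.9] [50.4 48.6]
scene 208 0.0891 [559.5 249.8] [28.6 26.8]
scene 464 0.099 [484.2 151.5] [30.1 33.3]
scene 419 0.0981 [474.9 237. ] [24.1 26.4]
scene 225 0.0636 [490.7 -54. ] [52. 54.]
scene 497 0.0778 [ 605.7 -153.3] [24.4 25.2]
```

View pics/s16z.png

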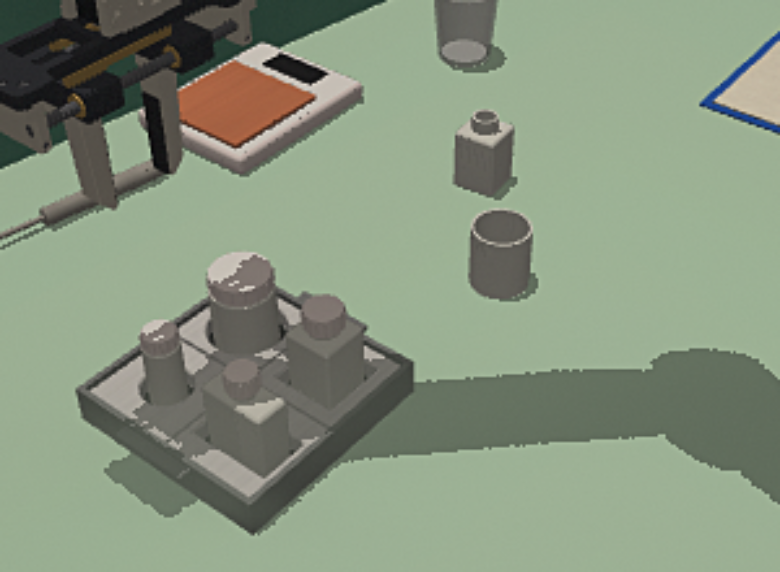

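View pics/scene16.png

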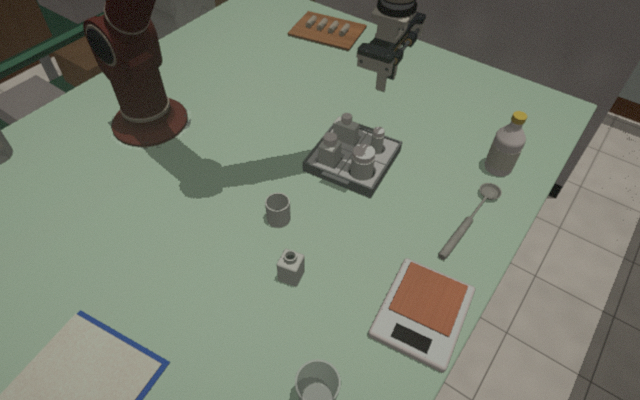

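Both views show all four standing in their pockets at the right heights. The open containers haven't moved and the gripper is clear. Handing in.

```bash
python3 -c "
from bench import env
print(env.finish_job())"
```

```text
the job is handed in; nothing more can be done
None
```

All four capped containers are in their matching caddy pockets, and the job was handed in at about 34 s of the 109 s allowed. The jar is in the large round pocket, the vial in the small round, the square bottle in the square, and the flat bottle in the oblong.

- **Height:** in the side view the tops measured 89, 87, 97 and 96.5 mm for jar, vial, square bottle and flat bottle. The expected values are 88, 86, 96 and 96 mm, so each is on its pocket floor. The scene view reads about 2 mm higher on everything, the same offset it showed on the table at the start.
- **Position:** averaged over both views, each container is within about 2 mm of its pocket centre. The two cameras disagree by 2–4 mm, in line with their calibration.
- **Uncapped containers:** both stand upright within about 2 mm of where they started, and the gripper was clear of everything at the end.

One move call was refused at the start, probably because I left out a field; the arm did not move. The hand-in gave no verdict, so these camera checks are the only confirmation.

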